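# Load a wear-debris slide carrier under the spring clip

### The job

Load the white slide carrier into the blue viewing stage: lift the red-knobbed spring clip so that it stands well open, slide the carrier nose first along the deck between the guide rails, and press it firmly but gently fully home against the brass end stop, which has to be felt for. Then lower the clip gently and fully so that its foot holds the carrier down there, and let go. Leave the two jars and the brass weight alone.

Things in the scene. Friction and masses are not known exactly. Their poses are not given: they have to be found in the camera images.
- stage: Blue fixed stage, 260 x 110 mm, with an aluminium deck 22 mm above the bench. Origin: centre of its underside, on the bench; x = the way the carrier slides in, z up. The front of the deck, from x = -130 to +8 mm, is open. Two cheeks at x = +107 to +127 mm, 34 mm high over the deck, carry the clip's hinge.
- guide_mouth (a point): Point on the deck midway between the two dark guide rails, at their front, stage x = +30 mm. The rails run on to x = +100, 46.4 mm apart, with lips 9 to 12 mm above the deck that reach in to 18 mm from the middle: the carrier goes in only by sliding from the front. A flared mouth, about 60 mm wide, leads in from x = +8. Pressed down on the deck the carrier drags (friction 0.4 to 0.7).
- stop_zone (a point): Fixed point on the deck at stage x = +82 mm, the middle of the range where the brass end stop may have been set. The stop (36 mm wide, top 8 mm above the deck, rigid) has its face anywhere from 7 mm before to 7 mm beyond this point; the setting differs every time and is not measured: feel for it. Over 15 N would be ramming it.
- clip (a joint): Clip angle, rad: 0 = fully down (level, a hard end), grows as the knob is lifted, up to 1.3. The hinge is stiff: the clip stays at any angle and takes 4 to 5 N at the knob to move; the last 0.08 rad down onto a carrier takes about 8 N. Well open means 1.0 or more.
- clip_hinge (a point): Point on the clip's hinge axis (the axis is the stage's y), at stage x = +115 mm, 46 mm above the bench.
- clip_knob (a point): Centre of the clip's red knob, a cylinder 14 mm across and 22 mm long lying along the stage's y; it can be pinched by its two end faces. With the clip down it is 75 mm from the hinge towards the front (stage -x) and 12 mm above the hinge. The clip's arm below it is 14 mm wide.
- foot: Black sprung foot under the clip arm, 10 mm across, 62 mm from the hinge; origin at its tip. With the clip down and empty the tip is 1 mm above the deck; on the carrier it gives 5 mm and presses with about 3 N.
- carrier_tab (a point): Grip point on the orange tab of the loose white carrier (plate 100 x 44 x 6 mm, about 90 g, dark-striped glass slide; x to its nose, z up). Seen from above the tab is a T: a stem 24 mm along x, 10 mm thick, to be pinched, and at its front a cross plate 32 mm wide, 13 mm ahead of this point. Point: 32 mm above the underside (tab top 46), 89 mm behind the nose. It starts on a 12 mm grey block.
- jar_a: Amber sample jar, 44 mm across, 75 mm tall, loose; origin under its centre. Leave alone.
- jar_b: Amber sample jar, 44 mm across, 75 mm tall, loose; origin under its centre. Leave alone.
- weight: Brass weight, 32 mm across, 42 mm tall, loose; origin under its centre. Leave alone.
Things that resemble listed ones, but are neither listed nor needed, are in the scene too. Leave any brown or turquoise look-alike of the part that bears carrier_tab alone.

How it is judged:
On the way, in this order (a step that is already met when the one before it is completed fails the run):
1. the clip is lifted well open (0.8 rad or more) (value of joint clip above 0.8 rad), for 0.2 s.
2. with the clip still open, the carrier lies in the guides and is pressed against the end stop with at least 1.5 N (value of joint clip above 0.6 rad and contact force between carrier and stop_c0 above 1.5 N and angle between the x axis of carrier_tab and the x axis of stage, either way round below 0.05 rad and y of carrier_tab in the frame of stage between -0.003 and 0.003 m and z of carrier_tab in the frame of stage between 0.051 and 0.057 m), for 0.2 s.
At the end, for the whole second after the job is handed in: The clip is fully down (within 0.04 rad), its foot pressing on the carrier with over 1 N; the carrier is at rest flat on the deck, straight in the guides (3 degrees, 3 mm) and within 2.5 mm of the end stop (value of joint clip below 0.04 rad and contact force between foot and carrier above 1 N and x of stop_c0 in the frame of carrier_tab below 0.0955 m and linear speed of carrier below 0.01 m/s and angle between the x axis of carrier_tab and the x axis of stage, either way round below 0.05 rad and y of carrier_tab in the frame of stage between -0.003 and 0.003 m and z of carrier_tab in the frame of stage between 0.051 and 0.057 m); the robot touches nothing.
It fails at once if the carrier is rammed against the end stop (over 15 N) (contact force between carrier and stop_c0 above 15 N).
It fails at once if the foot is driven onto the carrier with over 15 N (contact force between foot and carrier above 15 N).
It fails at once if a bystander is moved by more than 15 mm (distance of jar_a from where it was at the start of the episode above 0.015 m).
It fails at once if a bystander is moved by more than 15 mm (distance of jar_b from where it was at the start of the episode above 0.015 m).
It fails at once if a bystander is moved by more than 15 mm (distance of weight from where it was at the start of the episode above 0.015 m).
It also fails if it takes over 72 s, if anything falls off the work surface, if the arm or the gripper's body presses on something with over 40 N, if the wrist force passes 120 N, or if a joint passes its speed limit or range.

### The arm

A 6-joint arm with a two-finger parallel gripper is mounted at the origin on the work surface. World frame = base frame: x ahead of the robot, y to its left, z up, the work surface at z = 0. Lengths are in m, angles in rad, forces in N, time in s.
With the tool pointing down it reaches from about 0.4 to 0.925 m from the base axis. Payload 3.4 kg.
Tool frame: the origin (TCP) lies at the very end of the fingers, on their centre line; the grasp point (between the pads) lies 19 mm behind it; z points along the fingers, y is the line along which they close (so a half turn about z gives the same grasp; the last joint's range is limited). The gripper opens to 85 mm and grips with 20 to 120 N. Pads are 22 mm wide; open, the fingers measure 114 mm over their backs; the gripper's body (76 mm by 85 mm) begins 54 mm behind the grasp point. The pads swing forward as they close: fully open they stand 13 mm farther back than shut.
Start: joints at [-1.25, 0.307, 1.506, -0, 1.328, -0.073], TCP at [0.221, -0.531, 0.231] pointing down, gripper open.
Joint ranges: [-3.12, 3.12], [-1.05, 2.28], [0.14, 2.33], [-1.42, 4.57], [0.1, 2.73], [-2.68, 2.68]. Speed limits (rad/s): [2.57, 2.57, 3.14, 3.14, 3.14, 3.14].

### API

Orientations are given as [roll, pitch, yaw] about the fixed x, y, z axes, in that order (R = Rz(yaw) Ry(pitch) Rx(roll)).
In Python, from bench import env gives the robot as it stands.
- The arm moves only by the shell command python3 -m handwheel 'ROWS'. ROWS is JSON, a list of rows, each a list of 3 entries, a list of its own where there are three numbers: the shift along the world's x, y, z normalised to -1 to 1, where 1 is 0.1 m, then the turn, a rotation vector about the world's x, y, z normalised to -1 to 1, where 1 is pi rad, then the gripper command: -1 is fully open, 1 is shut, values between are in proportion. A call has 1 to 8 rows; each row shifts and turns the commanded pose from where the row before left it; what a row does not reach is not made up. A row lasts 1/8 s, in which the tool goes at most 62.5 mm and 10.7 degrees, less where a joint would pass 70% of its speed; a pose out of reach is approached as far as the arm can. A call with a number of a shift or a turn outside -1 to 1 is refused whole. A call with a gripper value outside its range is refused whole. The fingers move at their own pace and stop on an object; the grip force is fixed at half the most. Time passes only in rows, so rows that do not move let the fingers close. It gives the time, the measured TCP pose, the force, the opening and the grip force at its end, in the units of the state.
- env.observe(): the state, without advancing time (a new reading comes with each control period).
- env.snapshot(name): name is "side" or "top"; returns a dict with "color" (420x560x3 uint8, blue, green, red), "fx", "fy", "cx", "cy" (pixels), "position" and "orientation" of the camera in the world. Camera axes: x right, y down, z forward; pixel columns grow to the right and rows downward; lengths in m; the calibration is good to about 2 mm. A picture is of the moment at which its call begins. There is no depth.
- env.sign_off(): hands the job in; it is judged then, once.
The state is a dict: "time_s": time; "qpos": joint angles; "joint_vel": joint speeds; "effort": joint torques, N m; "position": TCP position; "ee_rot": TCP orientation; "ft_force": force on the tool from outside, world axes, zero at the start; "wrist_torque": the same for the moment, N m; "opening": finger opening in m; "gripper_force": force on a finger pad.
Only numpy, scipy, OpenCV 4.12 (cv2) and the standard library are available. Lean on these libraries where they do the work, as an engineer would, in place of code of your own. Each camera call takes 0.05 s, during which the arm holds its last target. There are 200 camera calls.

## Working session

There is one attempt and no reset: what is moved stays moved. The work goes in short steps, Python scripts to look and compute and a shell command to move; the robot and the scene stay as the last step left them, time stands still between calls to the robot, and variables do not carry over. Pictures are saved under pics/ and viewed, at most 10 in all, crops included, and the job is handed in when it is done.

```bash
ls; mkdir -p pics
python3 - <<'E'
from bench import env
import cv2,pickle
for n in("side","top"):
    s=env.snapshot(n); cv2.imwrite(f"pics/{n}0.png",s["color"]); pickle.dump(s,open(f"pics/{n}0.pkl","wb"))
    print(n,[s[k] for k in("fx","fy","cx","cy","position","orientation")])
print(env.observe())
E
```

```text
pics
side [387.91622546352176, 387.91622546352176, 273.60500695176086, 202.3784581546424, array([0.47793083, 0.86810794, 0.61276311]), array([-2.16159854, -0.02001296, -3.09039043])]
top [439.2694059811418, 439.2694059811418, 280.90430006183357, 209.78866368392733, array([0.43407877, 0.04219638, 1.04296055]), array([-3.04019558,  0.00377969, -1.58830416])]
{'time_s': 0.1, 'qpos': array([-1.25047852e+00,  3.07517734e-01,  1.50757534e+00,  1.03042881e-05,
        1.32840448e+00, -7.34852698e-02]), 'joint_vel': array([ 1.78790285e-03, -1.33290348e-03, -3.00263553e-03,  5.89333458e-04,
       -6.22573973e-05, -7.57231572e-04]), 'effort': array([ 2.10859380e-04, -4.58527458e+01, -2.52607083e+01, -2.29654488e-04,
        5.48612501e-03, -1.22878185e-05]), 'position': array([ 0.22041417, -0.530378  ,  0.23044967]), 'ee_rot': array([-3.13969363e+00, -1.49827118e-04,  3.93800453e-01]), 'ft_force': array([ 0.77385208, -0.54351126,  0.42254582]), 'wrist_torque': array([ 0.03483462,  0.05481323, -0.00638506]), 'gripper_force': 0.0, 'opening': 0.08518291139182468}
```

View pics/top0.png

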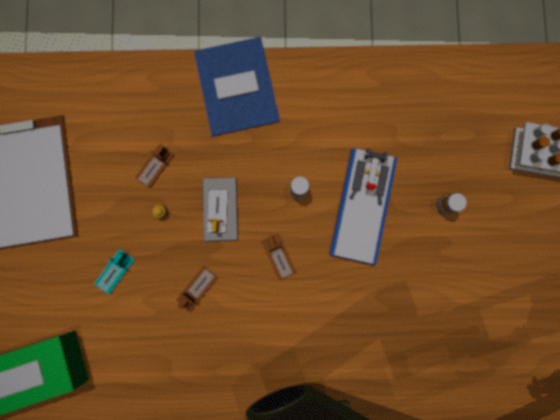

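View pics/side0.png

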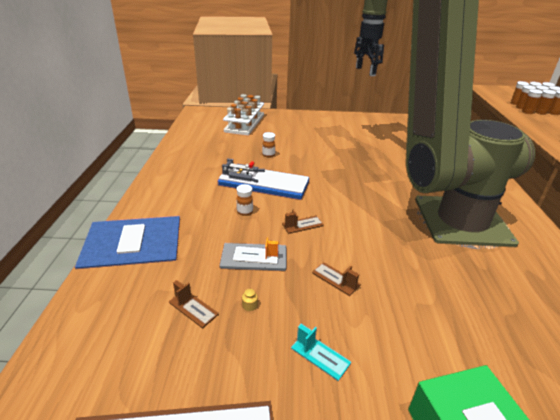

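```bash
cat > h.py <<'E'
import numpy as np,cv2,pickle
from scipy.spatial.transform import Rotation as R
def ray(s,uv):
    uv=np.atleast_2d(np.float64(uv)); d=np.c_[(uv[:,0]-s["cx"])/s["fx"],(uv[:,1]-s["cy"])/s["fy"],np.ones(len(uv))]
    return np.array(s["position"]),d@R.from_euler("xyz",s["orientation"]).as_matrix().T
def onplane(s,uv,z):
    p,d=ray(s,uv); return p+d*((z-p[2])/d[:,2])[:,None]
def tri(s1,u1,s2,u2):
    A=[];b=[]
    for s,u in((s1,u1),(s2,u2)):
        p,d=ray(s,u); d=d[0]/np.linalg.norm(d[0]); M=np.eye(3)-np.outer(d,d); A.append(M);b.append(M@p)
    x=np.linalg.lstsq(np.vstack(A),np.hstack(b),rcond=None)[0]
    return x, np.linalg.norm(np.vstack(A)@x-np.hstack(b))
def proj(s,P):
    q=(np.atleast_2d(P)-s["position"])@R.from_euler("xyz",s["orientation"]).as_matrix()
    return np.c_[q[:,0]/q[:,2]*s["fx"]+s["cx"],q[:,1]/q[:,2]*s["fy"]+s["cy"]]
def mask(s,lo,hi,box):
    h=cv2.cvtColor(s["color"],cv2.COLOR_BGR2HSV); m=cv2.inRange(h,lo,hi); k=np.zeros_like(m); x0,y0,x1,y1=box; k[y0:y1,x0:x1]=m[y0:y1,x0:x1]; return k
def cen(m):
    v,u=np.nonzero(m); return np.array([u.mean(),v.mean()]),len(u)
E
python3 - <<'E'
from h import *
T,S=[pickle.load(open(f"pics/{n}0.pkl","rb")) for n in("top","side")]
# red knob, orange tab
for nm,lo,hi,bt,bs in(("red",(0,180,90),(5,255,255),(330,140,410,210),(215,150,300,190)),("orange",(8,170,120),(22,255,255),(203,212,226,240),(262,235,285,262))):
    (a,na),(b,nb)=cen(mask(T,lo,hi,bt)),cen(mask(S,lo,hi,bs)); print(nm,a,na,b,nb,tri(T,a,S,b))
# stage: blue outline
m=mask(T,(100,120,60),(130,255,255),(320,130,410,275)); 
pts=np.argwhere(m)[:,::-1].astype(np.float32); W=onplane(T,pts,0.020)[:,:2].astype(np.float32)
print("stage n",len(pts),cv2.minAreaRect(W*1000),cv2.boxPoints(cv2.minAreaRect(W*1000)))
# carrier block & plate
h=cv2.cvtColor(T["color"],cv2.COLOR_BGR2HSV)
for nm,lo,hi,z in(("grey",(0,0,70),(180,60,150),.012),("white",(0,0,165),(180,60,255),.018)):
    m=mask(T,lo,hi,(196,170,244,246)); m=cv2.morphologyEx(m,cv2.MORPH_OPEN,np.ones((2,2)))
    W=(onplane(T,np.argwhere(m)[:,::-1],z)[:,:2]*1000).astype(np.float32); print(nm,len(W),cv2.minAreaRect(W),cv2.boxPoints(cv2.minAreaRect(W)).tolist())
a=cv2.resize(T["color"][165:250,190:320],(390,255),interpolation=3) ;b=cv2.resize(T["color"][140:270,320:410],(360,520),interpolation=3)
c=cv2.resize(S["color"][230:275,210:300],(390,195),interpolation=3)
o=np.zeros((520,760,3),np.uint8); o[:255,:390]=a;o[260:455,:390]=c;o[:,395:755]=b; cv2.imwrite("pics/crop.png",o)
E
```

```text
red [371.0625 186.125 ] 32 [251.05263158 164.10526316] 19 (array([ 0.5861298 , -0.16116466,  0.05679524]), np.float64(0.00195581210061851))
orange [213.89285714 224.39285714] 28 [271.23383085 247.2238806 ] 201 (array([0.50571788, 0.19797001, 0.04101041]), np.float64(0.0006480907002995262))
stage n 517 ((545.0098876953125, -148.9667510986328), (106.756103515625, 254.4371795654297), 76.40715789794922) [[ 408.8097  -170.9507 ]
 [ 656.12024 -230.7487 ]
 [ 681.2101  -126.9828 ]
 [ 433.89954  -67.1848 ]]
grey 1736 ((541.693603515625, 186.6997528076172), (147.32244873046875, 78.1518325805664), 0.012811025604605675) [[468.0236511230469, 225.7592010498047], [468.0411071777344, 147.6073760986328], [615.363525390625, 147.6403045654297], [615.3460693359375, 225.79212951660156]]
white 0 ((0.0, 0.0), (0.0, 0.0), 0.0) [[0.0, 0.0], [0.0, 0.0], [0.0, 0.0], [0.0, 0.0]]
```

View pics/crop.png

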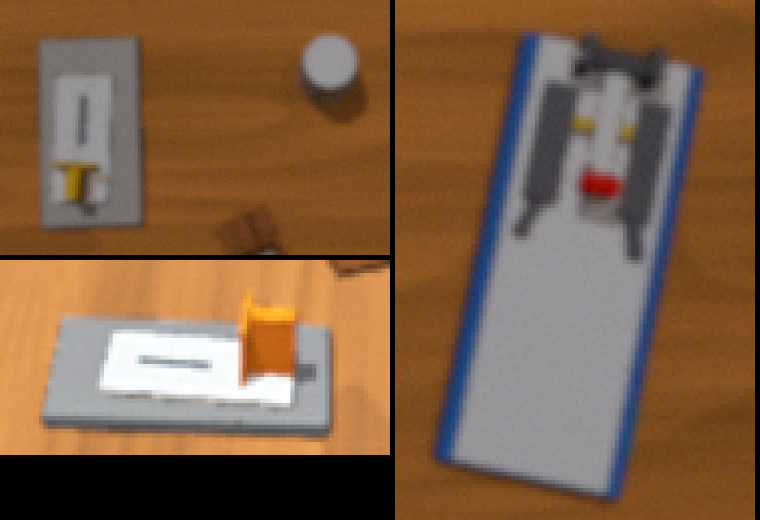

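The top crop shows one white plate with an orange T tab on the grey block, tab at top-view px (213,225). The look-alikes are brown at (155,167), (198,288), (280,258), turquoise at (115,272), and a tabless white box on the blue book at (237,84). Only the orange-tabbed one on the grey block fits the description. The stage is at (363,205), with its red knob at (371,186).

Run:
```python
from h import *
T,S=[pickle.load(open(f"pics/{n}0.pkl","rb")) for n in("top","side")]
def rect(s,m,z,nm):
    m=cv2.morphologyEx(m,cv2.MORPH_OPEN,np.ones((2,2))); c=max(cv2.findContours(m,cv2.RETR_EXTERNAL,2)[0],key=cv2.contourArea)
    W=(onplane(s,c[:,0],z)[:,:2]*1000).astype(np.float32); r=cv2.minAreaRect(W); print(nm,np.round(r[0],1),np.round(r[1],1),round(r[2],2),np.round(cv2.boxPoints(r)).tolist())
b=(325,140,405,272); rect(T,mask(T,(0,0,60),(180,70,255),b)|mask(T,(100,70,40),(130,255,255),b),.022,"stageT all")
rect(T,mask(T,(0,0,100),(180,70,255),b),.022,"deckT")
b=(212,150,315,200); rect(S,mask(S,(0,0,150),(180,50,255),b),.022,"deckS")
v=cv2.cvtColor(T["color"],cv2.COLOR_BGR2HSV)[170:246,196:244]; print("white V max",v[...,2].max())
for t in(140,150,158): rect(T,mask(T,(0,0,t),(180,60,255),(204,180,232,236)),.018,"carT%d"%t)
for t in(215,230): rect(S,mask(S,(0,0,t),(180,50,255),(228,240,285,270)),.018,"carS%d"%t)
```

```text
stageT all [ 544.7 -151.6] [111.2 264.5] 76.5 [[403.0, -175.0], [660.0, -237.0], [686.0, -128.0], [429.0, -67.0]]
deckT [ 543.6 -152.3] [ 91.5 257.7] 76.45 [[408.0, -167.0], [658.0, -227.0], [680.0, -138.0], [429.0, -78.0]]
deckS [ 544.2 -140.2] [ 98.1 256.3] 76.44 [[408.0, -158.0], [657.0, -218.0], [680.0, -123.0], [431.0, -63.0]]
white V max 154
carT140 [550.6 191.6] [40.6 70.8] 87.23 [[514.0, 173.0], [585.0, 170.0], [587.0, 210.0], [516.0, 214.0]]
carT150 [550.  179.9] [11.8 61.5] 87.25 [[519.0, 176.0], [580.0, 173.0], [581.0, 184.0], [520.0, 187.0]]Traceback (most recent call last):
  File "<stdin>", line 10, in <module>
  File "<stdin>", line 4, in rect
ValueError: max() iterable argument is empty
```

```bash
python3 -m handwheel '[[[0.4,0.4,0],[0,0,-0.025],-0.1],[[0.4,0.4,0],[0,0,-0.025],-0.1],[[0.4,0.4,0],[0,0,-0.025],-0.1],[[0.4,0.4,0],[0,0,-0.025],-0.1],[[0.4,0.4,-0.1],[0,0,-0.025],-0.1],[[0.4,0.4,-0.2],[0,0,-0.025],-0.1],[[0.4,0.4,-0.2],[0,0,-0.025],-0.1],[[0.4,0.4,-0.2],[0,0,-0.025],-0.1]]'
```

```text
time_s: 1.1
position: [0.5415, -0.2095, 0.1604]
ee_rot: [3.141, 0.0, -0.237]
ft_force: [-0.6, -0.3, -0.1]
opening: 0.047
gripper_force: 0.0
```

```bash
python3 -m handwheel '[[[0.43,0.36,-0.1],[0,0,0],-0.1],[[0,0.12,-0.4],[0,0,0],-0.1],[[0,0,0],[0,0,0],-0.1],[[0,0,0],[0,0,0],-0.1]]'
python3 - <<'E'
from h import *; from bench import env
o=[]
for n,(x0,y0,x1,y1) in(("top",(310,130,430,230)),("side",(200,120,320,220))):
    s=env.snapshot(n); pickle.dump(s,open(f"pics/{n}1.pkl","wb")); o.append(cv2.resize(s["color"][y0:y1,x0:x1],(390,325),interpolation=3))
cv2.imwrite("pics/c1.png",np.hstack(o))
E
```

```text
time_s: 1.6
position: [0.5835, -0.1636, 0.1118]
ee_rot: [3.141, 0.0, -0.235]
ft_force: [0.1, -0.3, 0.0]
opening: 0.0472
gripper_force: 0.0
```

View pics/c1.png

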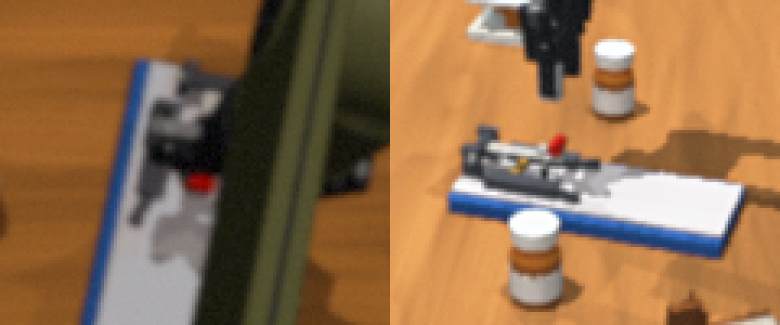

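Side crop: the finger tips at crop (550,97) stand above the knob at (556,145) and are roughly aligned. In the top crop the knob is just visible beside the gripper. I'm going down to pinch.

```bash
python3 -m handwheel '[[[0.02,0.02,-0.35],[0,0,0],-0.1],[[0,0,-0.30],[0,0,0],-0.1],[[0,0,-0.06],[0,0,0],-0.1],[[0,0,0],[0,0,0],-0.1]]'
```

```text
time_s: 2.2
position: [0.5861, -0.1619, 0.0413]
ee_rot: [3.141, -0.001, -0.236]
ft_force: [0.2, -0.2, -0.7]
opening: 0.0472
gripper_force: 0.0
```

```bash
python3 -m handwheel '[[[0,0,0],[0,0,0],1],[[0,0,0],[0,0,0],1],[[0,0,0],[0,0,0],1],[[0,0,0],[0,0,0],1]]'
```

```text
time_s: 2.7
position: [0.5873, -0.1586, 0.042]
ee_rot: [-3.138, -0.003, -0.236]
ft_force: [2.3, 7.7, 2.6]
opening: 0.0202
gripper_force: 58.5
```

```bash
python3 -m handwheel '[[[0.02,0.03,0.10],[0,0,0],1],[[0.05,-0.01,0.12],[0,0,0],1],[[0.06,-0.015,0.10],[0,0,0],1],[[0.07,-0.015,0.09],[0,0,0],1],[[0,0,0],[0,0,0],1]]'
```

```text
time_s: 3.32
position: [0.6052, -0.1625, 0.082]
ee_rot: [3.141, 0.001, -0.235]
ft_force: [-1.4, -3.9, -3.8]
opening: 0.0202
gripper_force: 59.9
```

```bash
python3 -m handwheel '[[[0.087,-0.023,0.075],[0,0,0],1],[[0.087,-0.023,0.065],[0,0,0],1],[[0.085,-0.02,0.045],[0,0,0],1],[[0.085,-0.02,0.03],[0,0,0],1],[[0.02,-0.005,0.005],[0,0,0],1],[[0,0,0],[0,0,0],1]]'
```

```text
time_s: 4.08
position: [0.6388, -0.1706, 0.1032]
ee_rot: [3.141, 0.007, -0.235]
ft_force: [-7.2, -1.9, -2.5]
opening: 0.0199
gripper_force: 58.8
```

```bash
python3 -m handwheel '[[[0,0,0],[0,0,0],-0.1],[[0,0,0],[0,0,0],-0.1],[[0,0,0],[0,0,0],-0.1],[[0,0,0.3],[0,0,0],-0.1],[[0,0,0.5],[0,0,0],-0.1],[[0,0.3,0.1],[0,0,0.01],-0.1],[[-0.15,0.55,0],[0,0,0.02],-0.1],[[-0.2,0.55,0],[0,0,0.02],-0.1]]'
```

```text
time_s: 5.08
position: [0.6078, -0.0299, 0.1943]
ee_rot: [-3.141, -0.003, -0.077]
ft_force: [-0.0, 0.0, -1.0]
opening: 0.047
gripper_force: 0.0
```

Run:
```python
from h import *; from bench import env
for n in("top","side"):
    s=env.snapshot(n); pickle.dump(s,open(f"pics/{n}2.pkl","wb"))
S=s
T=pickle.load(open("pics/top2.pkl","rb"))
(a,na),(b,nb)=cen(mask(T,(0,180,80),(5,255,255),(330,120,410,210))),cen(mask(S,(0,180,80),(5,255,255),(200,120,300,190)))
print(a,na,b,nb,tri(T,a,S,b)); print(env.observe()["position"],env.observe()["ee_rot"])
m=mask(S,(8,170,120),(22,255,255),(262,235,285,262)); print(cen(m)); v,u=np.nonzero(m); print(u.min(),u.max(),v.min(),v.max())
```

```text
** On entry to DLASCL parameter number  4 had an illegal value
 ** On entry to DLASCL parameter number  4 had an illegal valueh.py:20: RuntimeWarning: Mean of empty slice.
  v,u=np.nonzero(m); return np.array([u.mean(),v.mean()]),len(u)
  ret = ret.dtype.type(ret / rcount)
Traceback (most recent call last):
  File "h.py", line 12, in tri
    x=np.linalg.lstsq(np.vstack(A),np.hstack(b),rcond=None)[0]
      ~~~~~~~~~~~~~~~^^^^^^^^^^^^^^^^^^^^^^^^^^^^^^^^^^^^^^
numpy.linalg.LinAlgError: SVD did not converge in Linear Least Squares
```

```bash
python3 -m handwheel '[[[-0.27,0.53,-0.1],[0,0,0.01],-0.1],[[-0.27,0.54,-0.1],[0,0,0],-0.1],[[-0.27,0.54,-0.2],[0,0,0],-0.1],[[-0.27,0.54,-0.3],[0,0,0],-0.1],[[0,0.1,-0.2],[0,0,0],-0.1],[[0,0,0],[0,0,0],-0.1]]'
python3 - <<'E'
from h import *; from bench import env
o=[]
for n,(x0,y0,x1,y1) in(("top",(180,130,400,260)),("side",(190,110,330,290))):
    s=env.snapshot(n); pickle.dump(s,open(f"pics/{n}3.pkl","wb")); c=s["color"][y0:y1,x0:x1]; o.append(cv2.resize(c,None,fx=540/c.shape[0]*(.6 if n=="top" else 1)*.7,fy=540/c.shape[0]*(.6 if n=="top" else 1)*.7,interpolation=3))
H=max(i.shape[0] for i in o); cv2.imwrite("pics/c3.png",np.hstack([cv2.copyMakeBorder(i,0,H-i.shape[0],0,0,0) for i in o]))
E
```

```text
time_s: 5.92
position: [0.5007, 0.1897, 0.105]
ee_rot: [3.141, 0.002, -0.044]
ft_force: [0.7, -0.5, 0.4]
opening: 0.0468
gripper_force: 0.0
```

View pics/c3.png

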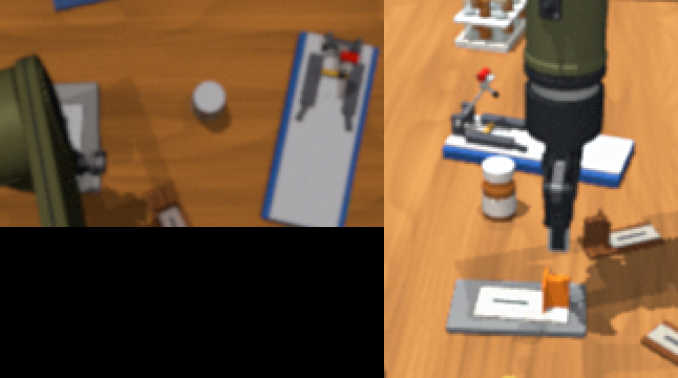

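Clip stands open (knob at side-crop (485,75)) and the tool is over the orange tab (crop (557,290)). I'm checking tab x by projection.

Run:
```python
from h import *
S=pickle.load(open("pics/side0.pkl","rb"));T=pickle.load(open("pics/top0.pkl","rb"))
m=mask(S,(5,150,100),(24,255,255),(262,232,285,262)); m=cv2.morphologyEx(m,cv2.MORPH_OPEN,np.ones((2,2)))
for v in range(238,258,2): u=np.nonzero(m[v])[0]; print(v,u.min() if len(u) else 0,u.max() if len(u) else 0,end=' | ')
a=-.048
for c in((.4985,.194),(.5,.194)):
  print()
  for q in((-11,5,14),(13,5,14),(0,0,0),(13,16,14),(-11,5,-20),(13,16,-20)):
    x,y,z=np.array(q)/1000; print(q,proj(S,[c[0]+x*np.cos(a)-y*np.sin(a),c[1]+x*np.sin(a)+y*np.cos(a),.044+z]).round(1))
```

```text
238 263 285 | 240 263 285 | 242 263 285 | 244 266 285 | 246 267 278 | 248 267 278 | 250 267 278 | 252 267 278 | 254 267 278 | 256 267 278 | 
(-11, 5, 14) [[279.6 242.3]]
(13, 5, 14) [[268.9 241.4]]
(0, 0, 0) [[274.7 245.2]]
(13, 16, 14) [[268.3 244.6]]
(-11, 5, -20) [[279.1 253.8]]
(13, 16, -20) [[268.1 256.2]]

(-11, 5, 14) [[278.9 242.2]]
(13, 5, 14) [[268.2 241.4]]
(0, 0, 0) [[274.1 245.2]]
(13, 16, 14) [[267.6 244.5]]
(-11, 5, -20) [[278.5 253.8]]
(13, 16, -20) [[267.5 256.1]]
```

```bash
python3 -m handwheel '[[[-0.01,0.05,-0.4],[0,0,0],-0.1],[[0,0,-0.3],[0,0,0],-0.1],[[0,0,-0.1],[0,0,0],-0.1],[[0,0,0],[0,0,0],-0.1],[[0,0,0],[0,0,0],1],[[0,0,0],[0,0,0],1],[[0,0,0],[0,0,0],1],[[0,0,0],[0,0,0],1]]'
```

```text
time_s: 7.02
position: [0.5016, 0.1944, 0.0272]
ee_rot: [-3.141, -0.003, -0.046]
ft_force: [-0.2, -0.4, 5.4]
opening: 0.0093
gripper_force: 59.3
```

```bash
python3 -m handwheel '[[[0,0,0.2],[0,0,0],1],[[0,0,0.4],[0,0,0],1],[[0,0,0.43],[0,0,0],1],[[-0.05,-0.3,0],[0,0,0],1],[[-0.08,-0.5,0],[0,0,-0.015],1],[[-0.08,-0.55,0],[0,0,-0.015],1],[[-0.08,-0.55,0],[0,0,-0.015],1],[[-0.08,-0.55,0],[0,0,-0.015],1]]'
```

```text
time_s: 8.02
position: [0.4629, -0.0525, 0.1291]
ee_rot: [3.142, -0.001, -0.235]
ft_force: [0.9, -0.8, -0.9]
opening: 0.0089
gripper_force: 58.7
```

```bash
python3 -m handwheel '[[[-0.05,-0.5,0],[0,0,0],1],[[0,-0.27,0],[0,0,0],1],[[0,0,-0.2],[0,0,0],1],[[0,0,-0.2],[0,0,0],1],[[0,0,0],[0,0,0],1],[[0,0,0],[0,0,0],1]]'
python3 - <<'E'
from h import *; from bench import env
for n in("top","side"):
    s=env.snapshot(n); pickle.dump(s,open(f"pics/{n}4.pkl","wb"))
o=env.observe();print(o["position"],o["ee_rot"],o["opening"])
c=s["color"][110:290,190:400]; cv2.imwrite("pics/c4.png",cv2.resize(c,None,fx=3,fy=3,interpolation=3))
E
```

```text
time_s: 8.78
position: [0.4587, -0.128, 0.0893]
ee_rot: [3.141, -0.0, -0.234]
ft_force: [-0.2, 0.2, -0.9]
opening: 0.0094
gripper_force: 58.6
[ 0.45914286 -0.12803097  0.08969209] [ 3.14137531e+00 -1.70273337e-03 -2.34089589e-01] 0.009057299098212799
```

View pics/c4.png

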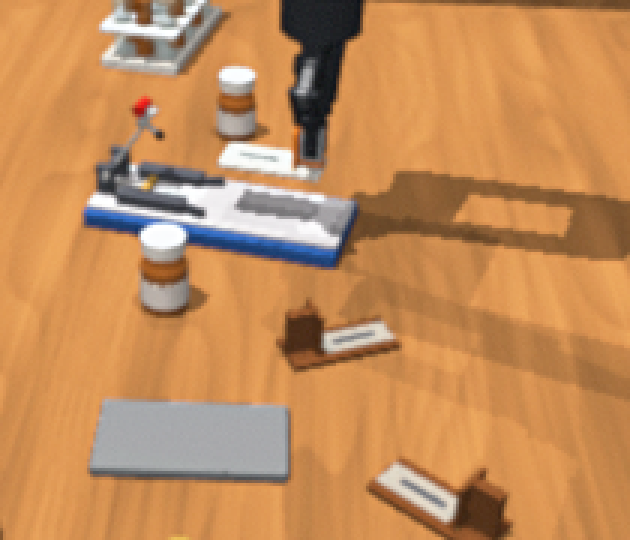

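The carrier hangs level over the deck (side crop (265,158)), nose toward the guides. I'm lowering until it touches.

```bash
python3 -m handwheel '[[[0,0,-0.3],[0,0,0],1],[[0,0,-0.15],[0,0,0],1],[[0,0,-0.04],[0,0,0],1],[[0,0,0],[0,0,0],1],[[0,0,0],[0,0,0],1]]'; python3 -m handwheel '[[[0,0,-0.02],[0,0,0],1],[[0,0,0],[0,0,0],1]]'; python3 -m handwheel '[[[0,0,-0.01],[0,0,0],1],[[0,0,0],[0,0,0],1]]'
```

```text
time_s: 9.5
position: [0.4592, -0.1282, 0.0406]
ee_rot: [3.141, -0.002, -0.234]
ft_force: [0.6, -0.5, -0.7]
opening: 0.0092
gripper_force: 58.6
time_s: 9.75
position: [0.4585, -0.128, 0.0381]
ee_rot: [3.142, -0.0, -0.235]
ft_force: [0.6, -0.3, -0.7]
opening: 0.0092
gripper_force: 58.6
time_s: 10.0
position: [0.4585, -0.128, 0.0372]
ee_rot: [3.142, -0.0, -0.235]
ft_force: [-0.7, -0.2, 3.2]
opening: 0.0092
gripper_force: 59.3
```

```bash
python3 -m handwheel '[[[0,0,0.01],[0,0,0],1],[[0.078,-0.019,0],[0,0,0],1],[[0.097,-0.023,0],[0,0,0],1],[[0.078,-0.019,0],[0,0,0],1],[[0,0,0],[0,0,0],1]]'; python3 -m handwheel '[[[0.05,-0.012,0],[0,0,0],1],[[0.05,-0.012,0],[0,0,0],1],[[0,0,0],[0,0,0],1]]'
```

```text
time_s: 10.62
position: [0.4851, -0.1345, 0.0378]
ee_rot: [3.141, -0.001, -0.234]
ft_force: [-0.0, 0.3, -1.0]
opening: 0.0091
gripper_force: 58.6
time_s: 11.0
position: [0.4944, -0.1367, 0.0379]
ee_rot: [3.142, -0.001, -0.235]
ft_force: [0.3, 0.2, -0.9]
opening: 0.0089
gripper_force: 58.6
```

```bash
python3 -m handwheel '[[[0.058,-0.014,0],[0,0,0],1],[[0.058,-0.014,0],[0,0,0],1],[[0,0,0],[0,0,0],1]]'; python3 -m handwheel '[[[0.058,-0.014,0],[0,0,0],1],[[0.058,-0.014,0],[0,0,0],1],[[0,0,0],[0,0,0],1]]';python3 -m handwheel '[[[0.039,-0.009,0],[0,0,0],1],[[0.039,-0.009,0],[0,0,0],1],[[0,0,0],[0,0,0],1]]'
```

```text
time_s: 11.38
position: [0.5063, -0.1396, 0.0379]
ee_rot: [3.141, -0.001, -0.235]
ft_force: [-0.3, 0.1, -1.4]
opening: 0.009
gripper_force: 58.6
time_s: 11.75
position: [0.5179, -0.1424, 0.0379]
ee_rot: [3.141, -0.001, -0.234]
ft_force: [0.8, 0.5, -1.1]
opening: 0.0087
gripper_force: 58.6
time_s: 12.12
position: [0.5253, -0.1441, 0.0379]
ee_rot: [3.142, -0.001, -0.235]
ft_force: [-1.2, 0.1, 0.1]
opening: 0.0092
gripper_force: 58.6
```

```bash
for i in 1; do python3 -m handwheel '[[[0.029,-0.007,0],[0,0,0],1],[[0.029,-0.007,0],[0,0,0],1],[[0,0,0],[0,0,0],1]]'; done; python3 -m handwheel '[[[0.0145,-0.0035,0],[0,0,0],1],[[0,0,0],[0,0,0],1]]'; python3 -m handwheel '[[[0.0145,-0.0035,0],[0,0,0],1],[[0,0,0],[0,0,0],1]]'
```

```text
time_s: 12.5
position: [0.531, -0.1454, 0.0379]
ee_rot: [3.142, -0.001, -0.235]
ft_force: [-0.6, -0.5, -0.9]
opening: 0.0093
gripper_force: 58.6
time_s: 12.75
position: [0.5321, -0.1457, 0.0379]
ee_rot: [3.142, -0.0, -0.234]
ft_force: [-0.6, 0.7, -1.9]
opening: 0.009
gripper_force: 58.6
time_s: 13.0
position: [0.5336, -0.1461, 0.0379]
ee_rot: [3.142, -0.0, -0.235]
ft_force: [0.2, -0.0, -1.0]
opening: 0.0091
gripper_force: 58.6
```

```bash
python3 -m handwheel '[[[0.0145,-0.0035,0],[0,0,0],1],[[0,0,0],[0,0,0],1]]'; python3 -m handwheel '[[[0.0145,-0.0035,0],[0,0,0],1],[[0,0,0],[0,0,0],1]]'
```

```text
time_s: 13.25
position: [0.5343, -0.1461, 0.0377]
ee_rot: [-3.141, 0.001, -0.235]
ft_force: [-1.3, 0.8, -0.6]
opening: 0.0091
gripper_force: 58.8
time_s: 13.5
position: [0.5343, -0.146, 0.0376]
ee_rot: [-3.141, 0.004, -0.235]
ft_force: [-5.4, 1.3, 2.1]
opening: 0.0093
gripper_force: 59.2
```

```bash
python3 -m handwheel '[[[0.0145,-0.0035,0],[0,0,0],1],[[0,0,0],[0,0,0],1]]'; python3 -m handwheel '[[[0.0145,-0.0035,0],[0,0,0],1],[[0,0,0],[0,0,0],1]]'
```

```text
time_s: 13.75
position: [0.5343, -0.146, 0.0376]
ee_rot: [-3.141, 0.007, -0.234]
ft_force: [-8.1, 1.4, 4.3]
opening: 0.0088
gripper_force: 59.7
time_s: 14.0
position: [0.5343, -0.1459, 0.0376]
ee_rot: [-3.141, 0.009, -0.235]
ft_force: [-11.3, 2.2, 8.2]
opening: 0.0094
gripper_force: 60.2
```

```bash
python3 -m handwheel '[[[-0.022,0.005,0],[0,0,0],1],[[0,0,0],[0,0,0],1]]'
python3 - <<'E'
from h import *; from bench import env
o=[]
for n,(x0,y0,x1,y1) in(("top",(320,135,410,235)),("side",(210,130,320,210))):
    s=env.snapshot(n); pickle.dump(s,open(f"pics/{n}5.pkl","wb")); c=s["color"][y0:y1,x0:x1]; o.append(cv2.resize(c,(390,int(390*(y1-y0)/(x1-x0))),interpolation=3))
H=max(i.shape[0] for i in o); cv2.imwrite("pics/c5.png",np.hstack([cv2.copyMakeBorder(i,0,H-i.shape[0],0,0,0) for i in o]))
E
```

```text
time_s: 14.25
position: [0.5343, -0.146, 0.0376]
ee_rot: [-3.141, 0.005, -0.235]
ft_force: [-6.3, 1.4, 3.5]
opening: 0.009
gripper_force: 59.2
```

View pics/c5.png

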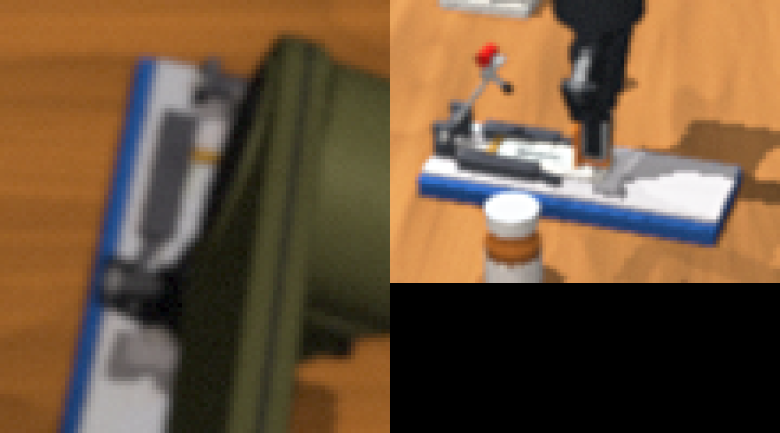

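The nose meets the brass stop (top crop (205,155)) with no gap, and contact was rigid. I'm easing off and releasing.

```bash
python3 -m handwheel '[[[-0.012,0.003,0],[0,0,0],1],[[0,0,0],[0,0,0],1],[[0,0,0],[0,0,0],-0.1],[[0,0,0],[0,0,0],-0.1],[[0,0,0],[0,0,0],-0.1],[[0,0,0.2],[0,0,0],-0.1],[[0,0,0.4],[0,0,0],-0.1],[[0,0,0.5],[0,0,0],-0.1]]'
```

```text
time_s: 15.35
position: [0.5359, -0.1466, 0.1483]
ee_rot: [-3.141, 0.001, -0.235]
ft_force: [0.5, -0.2, 0.8]
opening: 0.0468
gripper_force: 0.0
```

```bash
python3 -m handwheel '[[[0.1,-0.02,0.35],[0,0,0],-0.1],[[0.45,-0.11,0.1],[0,0,0],-0.1],[[0.45,-0.11,0],[0,0,0],-0.1],[[0.02,0,-0.3],[0,0,0],-0.1],[[0,0,-0.4],[0,0,0],-0.1],[[0,0,-0.22],[0,0,0],-0.1],[[0,0,0],[0,0,0],-0.1]]'
```

```text
time_s: 16.23
position: [0.6368, -0.1702, 0.0988]
ee_rot: [-3.141, 0.004, -0.235]
ft_force: [-0.2, -0.1, 0.5]
opening: 0.0467
gripper_force: 0.0
```

```bash
python3 -m handwheel '[[[0.02,0,0.04],[0,0,0],-0.1],[[0,0,0],[0,0,0],1],[[0,0,0],[0,0,0],1],[[0,0,0],[0,0,0],1],[[0,0,0],[0,0,0],1]]'
```

```text
time_s: 16.85
position: [0.6411, -0.1713, 0.1071]
ee_rot: [3.141, -0.004, -0.234]
ft_force: [-0.2, 0.2, 5.9]
opening: 0.0189
gripper_force: 58.4
```

```bash
python3 -m handwheel '[[[-0.075,0.018,-0.03],[0,0,0],1],[[-0.085,0.02,-0.05],[0,0,0],1],[[-0.087,0.021,-0.065],[0,0,0],1],[[-0.087,0.021,-0.075],[0,0,0],1],[[0,0,0],[0,0,0],1]]'
```

```text
time_s: 17.48
position: [0.6078, -0.1633, 0.0853]
ee_rot: [3.141, -0.005, -0.236]
ft_force: [-1.9, -0.7, 6.5]
opening: 0.0189
gripper_force: 87.5
```

```bash
python3 -m handwheel '[[[-0.08,0.019,-0.095],[0,0,0],1],[[-0.056,0.013,-0.098],[0,0,0],1],[[-0.029,0.007,-0.07],[0,0,0],1],[[-0.022,0.005,-0.073],[0,0,0],1],[[0,0,0],[0,0,0],1]]'
```

```text
time_s: 18.1
position: [0.5837, -0.1575, 0.0502]
ee_rot: [-3.141, 0.006, -0.237]
ft_force: [-9.1, -0.6, 10.6]
opening: 0.0189
gripper_force: 104.3
```

Run:
```python
from h import *; from bench import env
o=[]
for n,(x0,y0,x1,y1) in(("top",(320,135,410,235)),("side",(220,130,300,195))):
    s=env.snapshot(n); pickle.dump(s,open(f"pics/{n}6.pkl","wb")); c=s["color"][y0:y1,x0:x1]; o.append(cv2.resize(c,(390,int(390*(y1-y0)/(x1-x0))),interpolation=3))
H=max(i.shape[0] for i in o); cv2.imwrite("pics/c6.png",np.hstack([cv2.copyMakeBorder(i,0,H-i.shape[0],0,0,0) for i in o]))
x=env.observe(); print(x["wrist_torque"],x["ft_force"])
```

```text
[ 0.28151618  1.04630571 -0.8012583 ] [-10.24297274  -0.31078524   9.92036428]
```

View pics/c6.png

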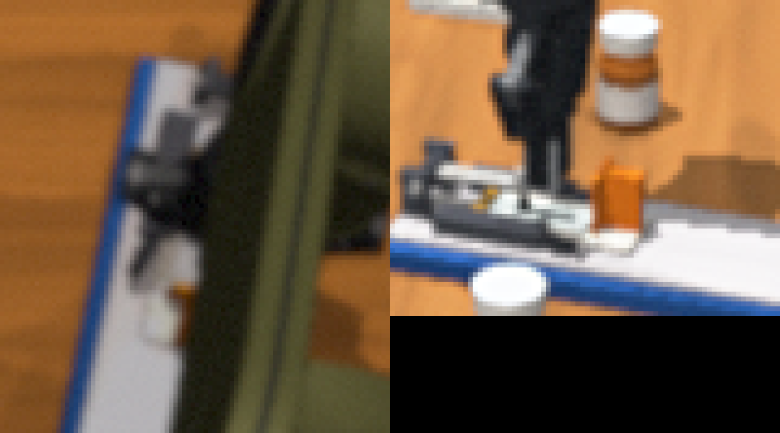

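Clip is almost down and the carrier sits at the stop (side crop (590,215)). The knob is pinched a few mm off-centre, hence Fx. I'm relieving that and pressing down gently.

```bash
python3 -m handwheel '[[[-0.04,0.01,0],[0,0,0],1],[[0,0,-0.03],[0,0,0],1],[[0,0,0],[0,0,0],1]]'; python3 -m handwheel '[[[-0.01,0.002,-0.03],[0,0,0],1],[[0,0,0],[0,0,0],1]]'
```

```text
time_s: 18.58
position: [0.5834, -0.1574, 0.0481]
ee_rot: [-3.142, -0.001, -0.237]
ft_force: [-6.2, -1.4, 11.6]
opening: 0.0188
gripper_force: 104.8
time_s: 18.82
position: [0.5835, -0.1575, 0.0477]
ee_rot: [3.141, -0.004, -0.237]
ft_force: [-9.7, 0.4, 26.1]
opening: 0.0186
gripper_force: 106.4
```

```bash
python3 -m handwheel '[[[0,0,0.03],[0,0,0],1],[[0,0,0],[0,0,0],-0.1],[[0,0,0],[0,0,0],-0.1],[[0,0,0],[0,0,0],-0.1],[[0,0,0.2],[0,0,0],-0.1],[[0,0,0.4],[0,0,0],-0.1],[[0,0,0.5],[0,0,0],-0.1],[[0,0,0],[0,0,0],-0.1]]'
python3 - <<'E'
from h import *; from bench import env
o=[]
for n,(x0,y0,x1,y1) in(("top",(320,135,410,235)),("side",(220,130,300,195))):
    s=env.snapshot(n); pickle.dump(s,open(f"pics/{n}7.pkl","wb")); c=s["color"][y0:y1,x0:x1]; o.append(cv2.resize(c,(390,int(390*(y1-y0)/(x1-x0))),interpolation=3))
    print(n,cen(mask(s,(0,180,90),(5,255,255),(330,140,410,210) if n=="top" else (215,150,300,190))))
H=max(i.shape[0] for i in o); cv2.imwrite("pics/c7.png",np.hstack([cv2.copyMakeBorder(i,0,H-i.shape[0],0,0,0) for i in o]))
E
```

```text
time_s: 19.82
position: [0.5863, -0.1581, 0.1606]
ee_rot: [3.141, -0.01, -0.234]
ft_force: [-0.4, -0.4, -0.9]
opening: 0.047
gripper_force: 0.0
top (array([371.    , 186.0625]), 32)
side (array([250.88888889, 164.        ]), 18)
```

View pics/c7.png

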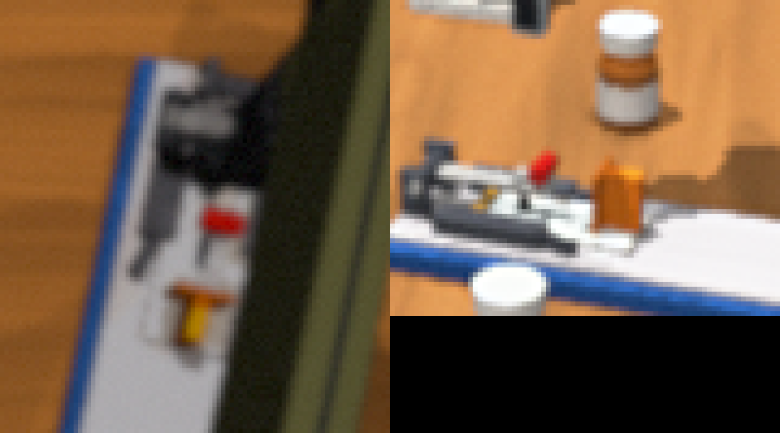

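Knob pixels, top (371.0,186.1) and side (250.9,164.0), match the initial clip-down ones within 0.2 px, so the clip is fully down. A quick check that the carrier did not slip back from where it was pressed.

Run:
```python
from h import *
f=lambda n:pickle.load(open(f"pics/{n}.pkl","rb"))
for lo in((4,150,80),(8,170,100)):
  for t,s,bt,bs in(("top0","side0",(203,212,226,240),(262,232,282,262)),("top7","side7",(350,195,376,220),(258,158,276,180))):
    (a,na),(b,nb)=cen(mask(f(t),lo,(26,255,255),bt)),cen(mask(f(s),lo,(26,255,255),bs)); x,r=tri(f(t),a,f(s),b); print(t,a.round(1),na,b.round(1),nb,(x*1000).round(1),round(r*1000,1))
# left (front) edge of the orange cross plate and rear of plate in side view, held (5) vs now (7)
for k in("side5","side6","side7"):
    s=f(k); m=mask(s,(4,130,80),(26,255,255),(255,155,285,185)); print(k,[(v,np.nonzero(m[v])[0].min()) for v in range(166,178,2) if m[v].any()])
    print([s["color"][v,250:285,0].tolist() for v in (177,178)])
print("1mm along stage in side px:",proj(f("side7"),[[.534,-.146,.05],[.544,-.1484,.05]]))
```

```text
top0 [214.9 224.4] 59 [271.5 242. ] 383 [505.1 193.8  52.7] 1.2
top7 [364.7 206.6] 87 [266.7 165.5] 269 [ 538.4 -143.8   63.8] 1.2
top0 [214.4 224.4] 45 [271.2 247.2] 201 [505.8 196.9  40.1] 0.6
top7 [365.2 207.1] 62 [266.5 169.1] 129 [ 539.  -147.5   49.5] 1.4
side5 [(166, np.int64(257)), (168, np.int64(261)), (170, np.int64(261)), (172, np.int64(262)), (174, np.int64(262)), (176, np.int64(262))]
[[90, 82, 141, 219, 246, 249, 249, 250, 247, 249, 248, 207, 155, 164, 189, 220, 190, 134, 105, 105, 103, 99, 123, 152, 165, 168, 179, 176, 161, 149, 146, 149, 150, 148, 147], [73, 73, 102, 139, 174, 208, 236, 248, 245, 237, 237, 232, 232, 235, 242, 247, 236, 167, 141, 146, 151, 131, 136, 161, 169, 168, 172, 161, 149, 146, 148, 147, 146, 148, 147]]
side6 [(166, np.int64(256)), (168, np.int64(259)), (170, np.int64(261)), (172, np.int64(262)), (174, np.int64(262)), (176, np.int64(262))]
[[79, 65, 101, 144, 170, 183, 196, 198, 206, 197, 179, 119, 98, 145, 159, 165, 169, 158, 148, 142, 114, 86, 107, 132, 166, 229, 245, 246, 245, 247, 247, 243, 243, 244, 244], [69, 55, 61, 80, 106, 133, 150, 158, 167, 191, 230, 207, 186, 227, 240, 244, 245, 241, 240, 237, 188, 128, 124, 148, 181, 218, 240, 245, 244, 244, 244, 246, 246, 246, 246]]
side7 [(166, np.int64(257)), (168, np.int64(261)), (170, np.int64(261)), (172, np.int64(262)), (174, np.int64(262)), (176, np.int64(262))]
[[86, 84, 148, 231, 252, 255, 254, 252, 250, 231, 192, 122, 97, 128, 141, 140, 127, 111, 104, 90, 66, 74, 103, 135, 179, 229, 243, 242, 242, 241, 241, 242, 241, 243, 242], [70, 70, 96, 134, 180, 231, 248, 249, 250, 251, 250, 218, 199, 214, 223, 225, 225, 217, 204, 165, 116, 101, 119, 145, 179, 214, 238, 243, 242, 242, 242, 242, 242, 242, 244]]
1mm along stage in side px: [[268.45625321 169.33801185]
 [265.16612377 168.80666667]]
```

```bash
python3 -c "
from bench import env
print(env.sign_off())"
```

```text
the job is handed in; nothing more can be done
None
```

The job is handed in: the carrier was pressed against the felt end stop at about 11 N. The clip is back fully down on it, released, with the tool clear. The last pictures agree, but no verdict came back.

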